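# Hold the amber glass standard in the light gate

### The job

Check the honey colour meter with its amber glass standard. First fold all three black shade flaps of the meter fully upright; then take the amber standard out of the wooden rack by its two white frosted faces only (the fingers must never touch the polished glass) and hold it upright in the light beam, midway between lamp and sensor with its polished faces squarely towards them, the beam going through the middle of the lower half of the glass and the standard touching nothing of the meter. Finish while still holding it there; do not tip it over on the way, and leave the green standard and the other things on the worktop where they are.

Things in the scene. Friction and masses are not known exactly. Their poses are not given: they have to be found in the camera images.
- gate: the colour meter, fixed on the worktop. Origin: centre of its underside on the worktop. Axes: +x away from its open front (roughly away from the robot), +y to its left, z up. Grey base plate 120 x 120 mm, top 12 mm above the worktop. On it stand two heads, each 34 mm (x) by 22 mm (y), top 64 mm above the worktop: the white lamp head at +y and the black sensor head at -y. The free gap between their lens rims is 60 mm along y (y = -30 to +30 mm). No front wall; open from above.
- beam_mid (a point): middle of the light beam, midway between the two lenses, 48 mm above the worktop over the centre of the meter (fixed to gate, same axes); the beam runs along the meter's y axis
- left_flap (a joint): angle of the left (+y side of the meter) shade flap (rad): 0 = lying flat outward, 1.571 = upright, at its stop. Black plate 3 mm thick, 112 mm wide along its hinge, 62 mm from hinge line to free edge, with an orange bead 6 mm thick along the free edge. It starts part-raised (0.5 to 0.9) and its stiff hinge (0.04 N m, under 1 N at the edge) keeps it wherever it is left; push the free edge from the outside, up and inward along its arc
- right_flap (a joint): angle of the right (-y side) shade flap (rad): 0 = lying flat outward, 1.571 = upright, at its stop. Black plate 3 mm thick, 112 mm wide along its hinge, 62 mm from hinge line to free edge, with an orange bead 6 mm thick along the free edge. It starts part-raised (0.5 to 0.9) and its stiff hinge (0.04 N m, under 1 N at the edge) keeps it wherever it is left; push the free edge from the outside, up and inward along its arc
- back_flap (a joint): angle of the back (+x side) shade flap (rad): 0 = lying flat outward, 1.571 = upright, at its stop. Black plate 3 mm thick, 112 mm wide along its hinge, 62 mm from hinge line to free edge, with an orange bead 6 mm thick along the free edge. It starts part-raised (0.5 to 0.9) and its stiff hinge (0.04 N m, under 1 N at the edge) keeps it wherever it is left; push the free edge from the outside, up and inward along its arc
- left_flap_hinge (a point): middle of the hinge line of the left flap, 10 mm above the worktop, 60 mm from the centre of the meter, towards its +y; fixed to the meter, same axes
- right_flap_hinge (a point): middle of the hinge line of the right flap, 10 mm above the worktop, 60 mm from the centre of the meter, towards its -y; fixed to the meter, same axes
- back_flap_hinge (a point): middle of the hinge line of the back flap, 10 mm above the worktop, 60 mm from the centre of the meter, towards its +x; fixed to the meter, same axes
- left_flap_edge (a point): middle of the free edge of the left flap (moves with it), 62 mm from the hinge line
- right_flap_edge (a point): middle of the free edge of the right flap (moves with it), 62 mm from the hinge line
- back_flap_edge (a point): middle of the free edge of the back flap (moves with it), 62 mm from the hinge line
- rack: dark wooden rack, fixed, 60 mm (x) by 150 mm (y), 14 mm high, origin at the centre of its underside. Two square wells, 10 mm deep with floor 4 mm above the worktop, at y = +40 and -40 mm; 2 mm play all round. Which standard stands in which well varies
- amber: the amber glass standard, loose, an upright block 26 mm (its x) by 30 mm (its y) by 80 mm tall, 100 to 200 g, standing in a well of the rack. Origin: centre of its underside, z up. Its +x and -x faces are white frosted grip slabs, 30 mm wide, full height, 4 mm thick, 26 mm apart over their outsides: hold it by these only, so the fingers close along its x axis. Its +y and -y faces are polished amber glass, recessed 2 mm between the slabs.
- amber_glass: the polished amber glass inside the amber standard (same origin and axes as amber), 18 x 26 mm, from 4 to 78 mm above the underside: the fingers must not touch it
- amber_window (a point): middle of the lower half of the amber glass, on the block's axis 26 mm above its underside: the point to bring to the middle of the beam
- green: the green glass standard, same shape and size as the amber one, in the other well; leave it there
- kitchen_timer: orange and white kitchen timer, 66 mm wide, 50 mm tall, loose, at the back; origin under its centre; a bystander
- tin_2: red tin, 57 mm wide, 72 mm tall, loose, at the back; origin under its centre; a bystander

How it is judged:
By the outcome, as a careful person would: the job done as asked, in the order asked, and still so for the second after the job is handed in, while the arm keeps its last pose, push and grip.
It also fails if it takes over 54 s, if anything falls off the work surface, if the arm or the gripper's body presses on something with over 40 N, if the wrist force passes 120 N, or if a joint passes its speed limit or range.

### The arm

A 6-joint arm with a two-finger parallel gripper is mounted at the origin on a cart in front of the work surface, level with it; the furniture and walls round the work are solid. World frame = base frame: x ahead of the robot, y to its left, z up, the work surface at z = 0. Lengths are in mm, angles in rad, forces in N, time in s.
With the tool pointing down it reaches from about 350 to 975 mm from the base axis. Payload 7.1 kg.
Tool frame: the origin (TCP) lies at the centre of the arm's flange, where the gripper is bolted on; the fingertips stand 182 mm ahead of it and the grasp point (between the pads) lies 163 mm ahead of it; z points along the fingers, y is the line along which they close (so a half turn about z gives the same grasp; the last joint's range is limited). The gripper opens to 88 mm and grips with 3 to 60 N. Pads are 20 mm wide; open, the fingers measure 115 mm over their backs; the gripper's body (75 mm by 178 mm) begins 61 mm behind the grasp point.
Start: joints at [1.086, 0.423, 1.63, -0, 1.089, -0.019], TCP at [280.679, 558.414, 404.675] pointing down, gripper open.
Joint ranges: [-3, 3], [-0.9, 2.11], [0.09, 2.58], [-1.31, 4.45], [0.11, 2.69], [-2.54, 2.54]. Speed limits (rad/s): [2.39, 2.39, 3.01, 3.14, 3.14, 3.14].

### API

Orientations are given as a rotation vector (axis times angle).
In Python, from workcell import readout, get_image, ctrl gives the robot as it stands.
- The arm moves only by the tool step_arm, never from a script. Its argument "targets" is a list that holds one entry, the list of rows, each a list of 7 numbers: the shift along the world's x, y, z as a fraction of full scale, then the turn, a rotation vector about the world's x, y, z as a fraction of full scale, then the opening, from 0 (shut) to 1 (fully open). In form: [[[dx, dy, dz, wx, wy, wz, claw], ...]]. A call has exactly 5 rows; each row shifts and turns the commanded pose from where the row before left it; what a row does not reach is not made up. Full scale, the value 1, is 0.05 m for a shift and 4 degrees for a turn. A row lasts 1/8 s, in which the tool goes at most 62.5 mm and 10.7 degrees, less where a joint would pass 70% of its speed; a pose out of reach is approached as far as the arm can. A call with a number of a shift or a turn outside -1 to 1 is refused whole. A call with a gripper value outside its range is refused whole. The fingers move at their own pace and stop on an object; the grip force is fixed at half the most. Time passes only in rows, so rows that do not move let the fingers close, or fill a call up. It gives the time, the measured TCP pose, the force, the opening and the grip force at its end, in the units of the state.
- readout.get_obs(): the state, without advancing time (a new reading comes with each control period).
- get_image(name): name is "scene" or "top" or "wrist"; returns a dict with "pixels" (400x640x3 uint8, red, green, blue), "intrinsics" (3x3 intrinsics, pixels), "extrinsics" (4x4, takes a point from world to camera coordinates). Camera axes: x right, y down, z forward; pixel columns grow to the right and rows downward; lengths in mm; the calibration is good to about 2 mm. A picture is of the moment at which its call begins. There is no depth.
- ctrl.close_job(): hands the job in; it is judged then, once.
The state is a dict: "t": time; "qpos": joint angles; "qvel": joint speeds; "joint_torque": joint torques, N m; "ee_pos": TCP position; "orientation": TCP orientation; "ft_force": force on the tool from outside, world axes, zero at the start; "moment": the same for the moment, N m; "width": finger opening in mm; "grasp_force": force on a finger pad.
Only numpy, scipy, OpenCV 4.12 (cv2) and the standard library are available. Lean on these libraries where they do the work, as an engineer would, in place of code of your own. Each camera call takes 0.05 s, during which the arm holds its last target. There are 200 camera calls.

## Working session

There is one attempt and no reset: what is moved stays moved. The work goes in short steps, Python scripts to look and compute and a tool call to move; the robot and the scene stay as the last step left them, time stands still between calls to the robot, and variables do not carry over. Pictures are saved under pics/ and viewed, at most 10 in all, crops included, and the job is handed in when it is done.

Besides the shell and the picture viewer there is one more tool, called after "Emit:" as name([rows], argument=value, ...), one row to a line, values as JSON. step_arm: Moves the arm, as the interface text tells. Shift numbers are shares of 0.05 m and turn numbers shares of 4 degrees, none past 1 either way. Its arguments: {"type":"object","properties":{"targets":{"type":"array"}},"required":["targets"]}

```bash
ls; mkdir -p pics; python3 - <<'E'
from workcell import readout,get_image
import cv2,numpy as np
o=readout.get_obs();print({k:np.round(v,3) for k,v in o.items()})
for n in("scene","top","wrist"):
    d=get_image(n);cv2.imwrite(f"pics/{n}0.png",d["pixels"][:,:,::-1]);np.savez(f"{n}0.npz",**d)
    R=d["extrinsics"];print(n,np.round(d["intrinsics"],1).tolist(),np.round(-R[:3,:3].T@R[:3,3]),np.round(R[:3,:3],3).tolist())
E
```

```text
pics
{'t': np.float64(0.0), 'qpos': array([ 1.086,  0.424,  1.631, -0.   ,  1.089, -0.019]), 'qvel': array([-0.001,  0.001,  0.002, -0.001, -0.   , -0.   ]), 'joint_torque': array([ 1.0000e-03, -5.4463e+01, -2.7366e+01,  6.4000e-02,  2.3000e-02,
       -0.0000e+00]), 'ee_pos': array([280.542, 558.193, 403.931]), 'orientation': array([-7.250e-01, -3.056e+00,  2.000e-03]), 'ft_force': array([0.303, 0.604, 0.156]), 'moment': array([ 0.012, -0.029, -0.044]), 'grasp_force': np.float64(0.0), 'width': np.float64(87.935)}
scene [[458.3, 0.0, 311.7], [0.0, 458.3, 201.1], [0.0, 0.0, 1.0]] [   5. -524.  713.] [[0.769, -0.639, 0.016], [-0.367, -0.461, -0.808], [0.523, 0.616, -0.589]]
top [[516.7, 0.0, 315.6], [0.0, 516.7, 197.3], [0.0, 0.0, 1.0]] [ 427.  164. 1295.] [[0.019, -1.0, 0.01], [-0.994, -0.02, -0.104], [0.104, -0.008, -0.995]]
wrist [[284.4, 0.0, 320.8], [0.0, 284.4, 197.3], [0.0, 0.0, 1.0]] [218. 590. 384.] [[0.45, 0.893, -0.001], [0.862, -0.434, 0.261], [0.233, -0.118, -0.965]]
```

View pics/top0.png

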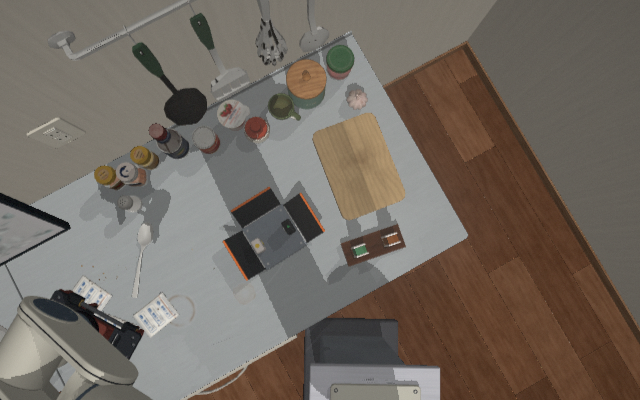

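View pics/scene0.png

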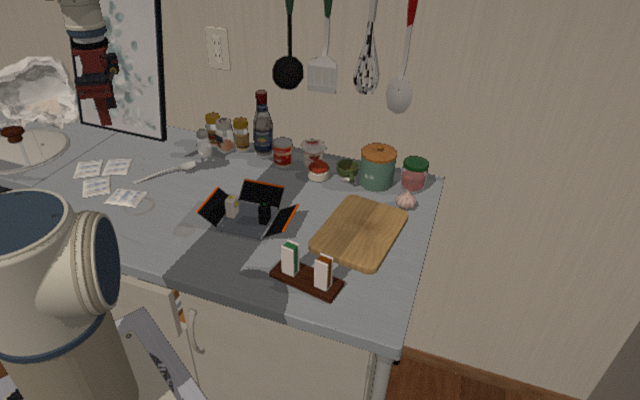

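The top view shows the meter at about (275,235), with its flaps to the upper left, left and right and the open front towards the lower right. The rack is at (373,245), with green at (360,250) and amber at (392,240). In the scene view the meter is at (248,215) and amber at (323,272).

```bash
python3 - <<'E'
import cv2,numpy as np
a=cv2.imread("pics/top0.png")[175:275,215:415];b=cv2.imread("pics/scene0.png")[170:305,190:370]
cv2.imwrite("pics/topc.png",cv2.resize(a,None,fx=4,fy=4,interpolation=cv2.INTER_CUBIC))
cv2.imwrite("pics/scenec.png",cv2.resize(b,None,fx=4.4,fy=4.4,interpolation=cv2.INTER_CUBIC))
E
```

```text
(no output)
```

View pics/topc.png

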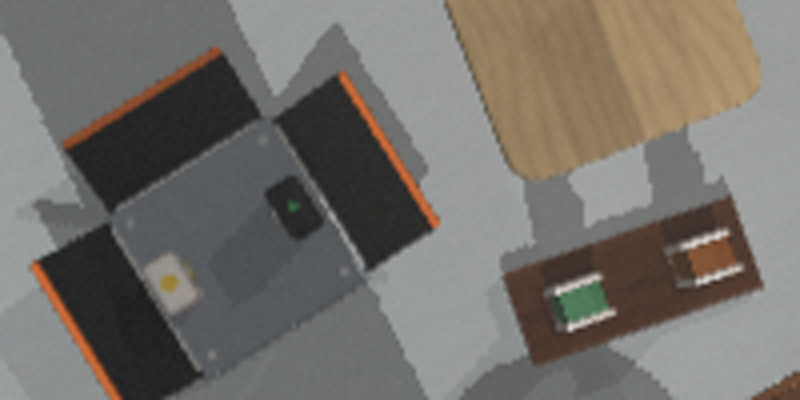

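View pics/scenec.png

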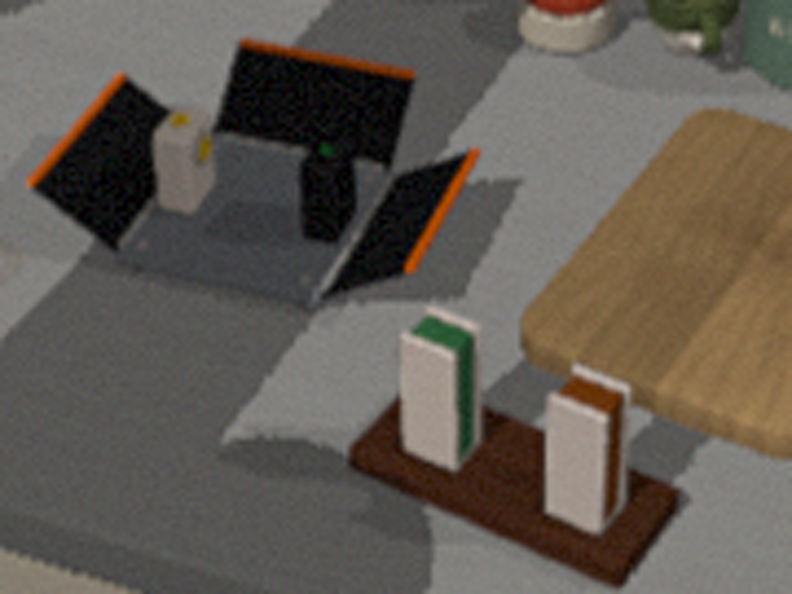

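```bash
cat >h.py <<'E'
import cv2,numpy as np
from scipy.spatial.transform import Rotation as Ro
def ray(d,uv,z):
    E=np.array(d["extrinsics"]);R=E[:3,:3];c=-R.T@E[:3,3]
    v=np.c_[np.atleast_2d(uv),np.ones(len(np.atleast_2d(uv)))]@np.linalg.inv(d["intrinsics"]).T@R
    return c+v*((z-c[2])/v[:,2])[:,None]
def proj(d,P):
    P=np.atleast_2d(P);E=np.array(d["extrinsics"]);q=(P@E[:3,:3].T+E[:3,3])@np.array(d["intrinsics"]).T
    return q[:,:2]/q[:,2:]
E
python3 - <<'E'
from h import *
d=np.load("top0.npz");s=np.load("scene0.npz")
t=lambda p:np.array(p)/4+[215,175]-.375
sc=lambda p:np.array(p)/4.4+[190,170]-.39
pl=ray(d,t([(112,212),(270,118),(368,270),(208,378)]),12);print("plate",pl.round(),pl.mean(0).round(1),[np.linalg.norm(pl[i]-pl[i-1]).round() for i in range(4)])
g=pl.mean(0);x=(pl[0]+pl[1]-pl[2]-pl[3]);y=(pl[0]+pl[3]-pl[1]-pl[2]);print("yaw",np.degrees(np.arctan2(x[1],x[0])),np.degrees(np.arctan2(-y[0],y[1])))
rk=ray(d,t([(505,272),(733,197),(763,287),(535,365)]),14);print("rack",rk.round(),rk.mean(0).round(1),[np.linalg.norm(rk[i]-rk[i-1]).round() for i in range(4)])
v=rk[1]+rk[2]-rk[0]-rk[3];print("rack yaw",np.degrees(np.arctan2(v[0],-v[1])))
print("amber top",ray(d,t([(710,257)]),84),"green",ray(d,t([(583,302)]),84))
print("amber top scene",ray(s,sc([(588,393)]),84),"green",ray(s,sc([(440,330)]),84), "plate front corner",ray(s,sc([(312,303),(120,250)]),12))
from workcell import readout
o=readout.get_obs();R=Ro.from_rotvec(o["orientation"]).as_matrix();print(R.round(3))
# flap edge triangulation: intersect top-cam ray endpoints with each angle in gate frame
ya=np.radians(31);gx=np.array([np.cos(ya),np.sin(ya),0]);gy=np.array([-gx[1],gx[0],0])
for n,u,e in(("back",gx,[(62,147),(219,50)]),("left",gy,[(35,265),(118,398)]),("right",-gy,[(342,73),(437,226)])):
    for th in np.arange(.4,1.01,.1):
        P=ray(d,t(e),10+62*np.sin(th)).mean(0)
        print(n,th.round(2),"err",((P-g)@u-60-62*np.cos(th)).round(1),end="; ")
    print()
E
```

```text
plate [[481. 332.  12.]
 [542. 236.  12.]
 [449. 173.  12.]
 [381. 270.  12.]] [463.1 252.7  12. ] [np.float64(119.0), np.float64(114.0), np.float64(112.0), np.float64(118.0)]
yaw 32.87161856762587 33.60275117418926
rack [[449.  88.  14.]
 [498. -53.  14.]
 [443. -71.  14.]
 [392.  69.  14.]] [445.5   8.3  14. ] [np.float64(60.0), np.float64(149.0), np.float64(58.0), np.float64(149.0)]
rack yaw 19.481194814408994
amber top [[458.74950996 -27.50798078  84.        ]] green [[431.14275548  46.60428763  84.        ]]
amber top scene [[457.36013823 -30.98253274  84.        ]] green [[431.23072152  44.62809243  84.        ]] plate front corner [[440.21825715 169.0266863   12.        ]
 [383.7111319  270.7075803   12.        ]]
[[-0.893  0.449 -0.001]
 [ 0.449  0.893 -0.001]
 [ 0.    -0.001 -1.   ]]
back 0.4 err -10.8; back 0.5 err -8.9; back 0.6 err -6.4; back 0.7 err -3.4; back 0.8 err 0.2; back 0.9 err 4.2; back 1.0 err 8.8; 
left 0.4 err -6.7; left 0.5 err -4.7; left 0.6 err -2.2; left 0.7 err 0.9; left 0.8 err 4.5; left 0.9 err 8.6; left 1.0 err 13.2; 
right 0.4 err -8.3; right 0.5 err -5.8; right 0.6 err -2.8; right 0.7 err 0.7; right 0.8 err 4.8; right 0.9 err 9.3; right 1.0 err 14.2;
```

Emit:
step_arm([
  [[0.364, -0.612, 0, 0, 0, -0.757, 1], [0.364, -0.612, 0, 0, 0, -0.757, 1], [0.364, -0.612, 0, 0, 0, -0.757, 1], [0.364, -0.612, 0, 0, 0, -0.757, 1], [0.364, -0.612, 0, 0, 0, -0.757, 0]],
])

```text
t: 0.78
ee_pos: [372.1, 404.3, 404.5]
orientation: [-1.124, -2.934, 0.001]
ft_force: [0.3, -0.4, -0.7]
width: 81.1
grasp_force: 0.0
```

Emit:
step_arm([
  [[0.364, -0.612, 0, 0, 0, -0.757, 0], [0.364, -0.612, 0, 0, 0, -0.757, 0], [0.364, -0.612, 0, 0, 0, -0.757, 0], [0.364, -0.612, 0, 0, 0, -0.757, 0], [0.364, -0.612, 0, 0, 0, -0.757, 0]],
])

```text
t: 1.4
ee_pos: [463.1, 251.3, 404.5]
orientation: [-1.501, -2.76, 0.0]
ft_force: [0.3, 0.6, -0.5]
width: 31.4
grasp_force: 0.0
```

Emit:
step_arm([
  [[0, 0, 0, 0, 0, 0, 0], [0, 0, 0, 0, 0, 0, 0], [0, 0, 0, 0, 0, 0, 0], [0, 0, 0, 0, 0, 0, 0], [0, 0, 0, 0, 0, 0, 0]],
])

```text
t: 2.02
ee_pos: [462.4, 252.9, 404.6]
orientation: [-1.497, -2.762, 0.0]
ft_force: [0.4, 0.4, -0.3]
width: 0.3
grasp_force: 0.0
```

```bash
python3 - <<'E'
from workcell import readout,get_image
from h import *
o=readout.get_obs();print(o["t"],o["ee_pos"].round(1),o["width"],Ro.from_rotvec(o["orientation"]).as_matrix().round(3).tolist())
d=get_image("wrist");cv2.imwrite("pics/w1.png",d["pixels"][:,:,::-1]);np.savez("w1.npz",**d)
E
```

```text
2.025 [462.4 252.9 404.6] 0.3424358064711821 [[-0.546, 0.838, -0.0], [0.838, 0.546, 0.0], [0.0, -0.0, -1.0]]
```

View pics/w1.png

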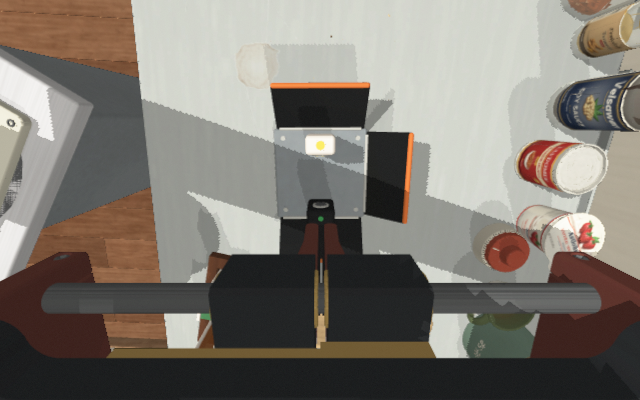

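The wrist view shows the plate at about (275–366, 129–217), with lamp head top at (320,145) and sensor at (320,212). The left bead is at row 85, the back bead at column 410, and the gripper hides the right flap.

```bash
python3 - <<'E'
from h import *
d=np.load("w1.npz");im=d["pixels"].astype(float);g=im.mean(2)
print("row175 270-280",g[160:170,268:284].mean(0).round().tolist());print("360-374",g[160:170,358:374].mean(0).round().tolist())
print("col top",g[122:138,340:355].mean(1).round().tolist());print("col bot",g[208:226,340:350].mean(1).round().tolist())
hsv=cv2.cvtColor(d["pixels"],cv2.COLOR_RGB2HSV)
m=cv2.inRange(hsv,(5,170,120),(18,255,255))
for n,(x0,x1,y0,y1) in dict(left=(265,375,75,95),back=(398,420,125,228)).items():
    ys,xs=np.nonzero(m[y0:y1,x0:x1]);xs=xs+x0;ys=ys+y0;print(n,len(xs),xs.min(),xs.max(),ys.min(),ys.max(),xs.mean(),ys.mean())
    P=ray(d,np.c_[xs,ys],50);vx,vy,*_=cv2.fitLine(P[:,:2].astype(np.float32),2,0,.1,.1).ravel();print(np.degrees(np.arctan2(vy,vx)),P.mean(0))
wm=cv2.inRange(hsv,(0,0,190),(179,60,255))[130:160,300:340];ys,xs=np.nonzero(wm);print("lamp",xs.min()+300,xs.max()+300,ys.min()+130,ys.max()+130)
# subpixel front edge
def edge(lines,pts,z):
    return ray(d,pts,z)
fr=[];bk=[]
for r in range(138,210):
    p=np.abs(np.diff(cv2.GaussianBlur(g,(1,5),0)[r,268:284]));fr.append((268.5+(p**2@np.arange(15))/(p**2).sum(),r))
F=ray(d,fr,12);vx,vy,x0,y0=cv2.fitLine(F[:,:2].astype(np.float32),cv2.DIST_HUBER,0,.1,.1).ravel();print("front line dir",np.degrees(np.arctan2(vy,vx)),x0,y0)
E
```

```text
row175 270-280 [150.0, 150.0, 150.0, 149.0, 149.0, 149.0, 140.0, 115.0, 110.0, 117.0, 118.0, 117.0, 117.0, 117.0, 117.0, 118.0]
360-374 [158.0, 154.0, 156.0, 158.0, 158.0, 166.0, 200.0, 217.0, 188.0, 101.0, 36.0, 35.0, 36.0, 35.0, 36.0, 35.0]
col top [33.0, 32.0, 32.0, 32.0, 50.0, 132.0, 219.0, 205.0, 164.0, 171.0, 172.0, 172.0, 172.0, 172.0, 171.0, 170.0]
col bot [121.0, 120.0, 120.0, 120.0, 120.0, 120.0, 120.0, 121.0, 132.0, 158.0, 148.0, 26.0, 26.0, 26.0, 26.0, 26.0, 26.0, 26.0]
left 493 271 369 83 88 319.8052738336714 85.01014198782961
33.09046 [403.01096753 343.87358394  50.        ]
back 420 402 412 133 222 407.3833333333333 175.93333333333334
-56.605156 [546.55807668 315.05390411  50.        ]
lamp 305 334 135 154
front line dir -56.702724 406.96414 228.15666
```

```bash
python3 - <<'E'
from h import *
d=np.load("w1.npz")
a=np.radians(33.3);gx=np.array([np.cos(a),np.sin(a),0]);gy=np.array([-gx[1],gx[0],0])
r=lambda u,v,z:ray(d,[(u,v)],z)[0]
yt,yb=r(347,126.6,12)@gy,r(345,218.6,12)@gy;xf,xb=r(274.6,165,12)@gx,r(367.1,165,12)@gx
print("spans",xb-xf,yt-yb)
c=gx*(xf+xb)/2+gy*(yt+yb)/2;print("gate",c)
P=[r(305,135,64),r(335,135,64),r(305,155,64),r(335,155,64)];print("lamp head gate coords",[(((p-c)@gx).round(1),((p-c)@gy).round(1)) for p in P])
for th in np.arange(.4,1.,.1):
    z=10+62*np.sin(th);print(th.round(1),"L",((r(320,85,z)-c)@gy-60-62*np.cos(th)).round(1),"B",((r(407.4,176,z)-c)@gx-60-62*np.cos(th)).round(1))
for d_,p in((np.load("top0.npz"),12),):
    print("gate centre in top crop",(proj(d_,[[c[0],c[1],12]])-[215,175])*4+1.5)
E
```

```text
spans 121.862021270779 123.7663303786385
gate [462.55556854 254.6306082    0.        ]
lamp head gate coords [(np.float64(-17.3), np.float64(54.2)), (np.float64(15.8), np.float64(54.0)), (np.float64(-17.7), np.float64(32.2)), (np.float64(16.0), np.float64(32.0))]
0.4 L -8.0 B -8.8
0.5 L -6.0 B -7.8
0.6 L -3.3 B -6.2
0.7 L -0.1 B -4.0
0.8 L 3.6 B -1.2
0.9 L 7.8 B 2.2
gate centre in top crop [[236.46454959 244.79856771]]
```

Emit:
step_arm([
  [[-0.531, 0.821, -0.6, 0, 0, 0, 0], [-0.531, 0.821, -0.6, 0, 0, 0, 0], [-0.531, 0.821, -0.6, 0, 0, 0, 0], [0, 0, -1, 0, 0, 0, 0], [0, 0, -1, 0, 0, 0, 0]],
])

```text
t: 2.7
ee_pos: [382.5, 376.6, 213.6]
orientation: [1.495, 2.762, 0.002]
ft_force: [0.7, -0.0, 0.3]
width: 0.3
grasp_force: 0.0
```

Emit:
step_arm([
  [[0, 0, -0.2, 0, 0, 0, 0], [0.22, -0.334, 0, 0, 0, 0, 0], [0.122, -0.186, 0.134, 0, 0, 0, 0], [0.081, -0.124, 0.112, 0, 0, 0, 0], [0.09, -0.137, 0.088, 0, 0, 0, 0]],
])

```text
t: 3.32
ee_pos: [410.0, 336.0, 223.6]
orientation: [1.499, 2.759, 0.006]
ft_force: [-1.0, 2.3, 0.7]
width: 0.6
grasp_force: 0.7
```

Emit:
step_arm([
  [[0.096, -0.145, 0.062, 0, 0, 0, 0], [0.1, -0.152, 0.038, 0, 0, 0, 0], [0.082, -0.125, 0.008, 0, 0, 0, 0], [0, 0, 0, 0, 0, 0, 0], [0, 0, 0, 0, 0, 0, 0]],
])

```text
t: 3.95
ee_pos: [422.1, 316.2, 226.8]
orientation: [-1.499, -2.759, -0.002]
ft_force: [-6.7, 9.7, 4.2]
width: 0.5
grasp_force: 6.3
```

```bash
python3 - <<'E'
from workcell import readout,get_image
from h import *
o=readout.get_obs();print(o["t"],o["ee_pos"].round(1),o["ft_force"])
d=get_image("scene");b=d["pixels"][150:270,170:330,::-1];np.savez("s1.npz",**d)
cv2.imwrite("pics/s1.png",cv2.resize(b,None,fx=4,fy=4,interpolation=cv2.INTER_CUBIC))
E
```

```text
3.95 [422.1 316.2 226.8] [-6.71570384  9.74981045  4.1753354 ]
```

View pics/s1.png

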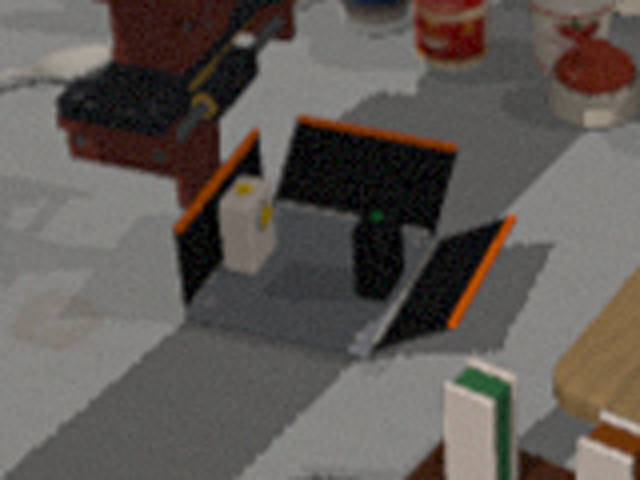

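The left flap (orange edge at (215,180) in the crop) now stands upright. The 12 N reaction at the predicted position shows it is at its stop. Next is the back flap.

Emit:
step_arm([
  [[-0.33, 0.5, 0.2, 0, 0, 0, 0], [0, 0, 1, 0, 0, 0, 0], [0.847, -0.06, 0, 0, 0, 0, 0], [0.847, -0.06, 0, 0, 0, 0, 0], [0.847, -0.06, 0, 0, 0, 0, 0]],
])

```text
t: 4.62
ee_pos: [534.3, 330.9, 286.5]
orientation: [-1.498, -2.761, 0.001]
ft_force: [-0.9, 0.0, 0.3]
width: 1.0
grasp_force: 0.0
```

Emit:
step_arm([
  [[0.847, -0.06, 0, 0, 0, 0, 0], [0, 0, 0, 0, 0, 0, 0], [0, 0, -0.8, 0, 0, 0, 0], [0, 0, -0.736, 0, 0, 0, 0], [0, 0, 0, 0, 0, 0, 0]],
])

```text
t: 5.25
ee_pos: [573.2, 327.5, 206.8]
orientation: [-1.496, -2.758, 0.01]
ft_force: [1.2, 0.3, 0.7]
width: 0.2
grasp_force: 0.0
```

Emit:
step_arm([
  [[-0.279, -0.183, 0, 0, 0, 0, 0], [-0.099, -0.065, 0.094, 0, 0, 0, 0], [-0.109, -0.071, 0.082, 0, 0, 0, 0], [-0.115, -0.076, 0.064, 0, 0, 0, 0], [-0.122, -0.08, 0.046, 0, 0, 0, 0]],
])

```text
t: 5.88
ee_pos: [539.1, 304.5, 225.0]
orientation: [1.498, 2.761, 0.001]
ft_force: [0.3, 0.2, 1.1]
width: 0.7
grasp_force: 0.7
```

Emit:
step_arm([
  [[-0.125, -0.082, 0.028, 0, 0, 0, 0], [-0.129, -0.085, 0.01, 0, 0, 0, 0], [0, 0, 0, 0, 0, 0, 0], [0, 0, 0, 0, 0, 0, 0], [0, 0, 0, 0, 0, 0, 0]],
])

```text
t: 6.5
ee_pos: [526.6, 296.3, 225.9]
orientation: [-1.498, -2.761, 0.001]
ft_force: [-0.2, 0.2, -0.6]
width: 0.7
grasp_force: 0.0
```

Emit:
step_arm([
  [[-0.05, -0.033, 0, 0, 0, 0, 0], [-0.05, -0.033, 0, 0, 0, 0, 0], [0, 0, 0, 0, 0, 0, 0], [0, 0, 0, 0, 0, 0, 0], [0, 0, 0, 0, 0, 0, 0]],
])

```text
t: 7.12
ee_pos: [521.7, 293.1, 226.3]
orientation: [1.498, 2.761, 0.0]
ft_force: [1.4, 0.6, 1.0]
width: 0.5
grasp_force: 0.6
```

```bash
python3 - <<'E'
from workcell import readout,get_image
from h import *
o=readout.get_obs();print(o["t"],o["ee_pos"].round(1),o["ft_force"])
d=get_image("scene");b=d["pixels"][130:250,170:330,::-1]
cv2.imwrite("pics/s2.png",cv2.resize(b,None,fx=4,fy=4,interpolation=cv2.INTER_CUBIC))
E
```

```text
7.125 [521.7 293.1 226.3] [1.35753962 0.59603872 1.01316605]
```

View pics/s2.png

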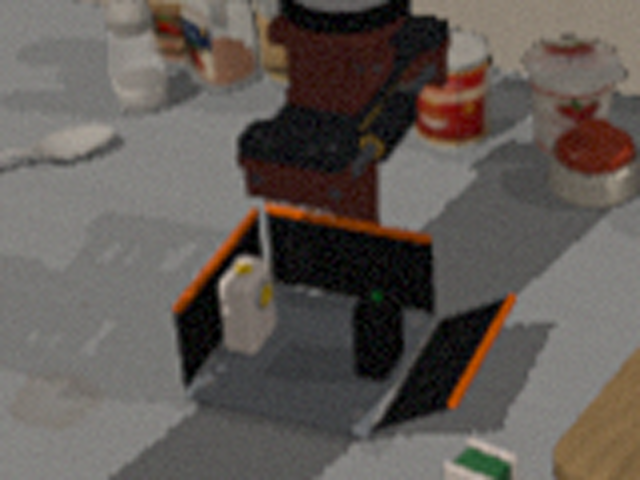

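The back flap (orange edge at (350,225) in the crop) is nearly upright. The reaction is still only the hinge drag, so I'll push further to the stop.

Emit:
step_arm([
  [[-0.034, -0.022, 0, 0, 0, 0, 0], [-0.034, -0.022, 0, 0, 0, 0, 0], [0, 0, 0, 0, 0, 0, 0], [0, 0, 0, 0, 0, 0, 0], [0, 0, 0, 0, 0, 0, 0]],
])

```text
t: 7.8
ee_pos: [520.2, 292.1, 226.6]
orientation: [1.497, 2.758, 0.011]
ft_force: [9.5, 6.4, -7.3]
width: 0.4
grasp_force: 5.7
```

Emit:
step_arm([
  [[0.5, 0.33, 0.1, 0, 0, 0, 0], [0, 0, 1, 0, 0, 0, 0], [0, 0, 0.1, 0, 0, 0, 0], [-0.033, -0.829, 0, 0, 0, 0, 0], [-0.033, -0.829, 0, 0, 0, 0, 0]],
])

```text
t: 8.43
ee_pos: [538.9, 223.5, 285.5]
orientation: [-1.496, -2.761, 0.002]
ft_force: [-0.2, -1.4, 0.8]
width: 0.8
grasp_force: 0.0
```

Emit:
step_arm([
  [[-0.033, -0.829, 0, 0, 0, 0, 0], [-0.033, -0.829, 0, 0, 0, 0, 0], [0, 0, 0, 0, 0, 0, 0], [0, 0, -0.8, 0, 0, 0, 0], [0, 0, -0.784, 0, 0, 0, 0]],
])

```text
t: 9.05
ee_pos: [536.5, 142.2, 206.2]
orientation: [1.498, 2.761, 0.001]
ft_force: [-1.2, -0.4, -0.7]
width: 0.4
grasp_force: 0.0
```

Emit:
step_arm([
  [[0, 0, 0, 0, 0, 0, 0], [-0.152, 0.231, 0, 0, 0, 0, 0], [-0.069, 0.105, 0.134, 0, 0, 0, 0], [-0.079, 0.12, 0.114, 0, 0, 0, 0], [-0.088, 0.134, 0.09, 0, 0, 0, 0]],
])

```text
t: 9.68
ee_pos: [517.8, 172.0, 226.3]
orientation: [1.497, 2.759, 0.005]
ft_force: [0.9, -1.2, 1.8]
width: 0.6
grasp_force: 0.8
```

Emit:
step_arm([
  [[-0.094, 0.144, 0.068, 0, 0, 0, 0], [-0.098, 0.149, 0.04, 0, 0, 0, 0], [-0.101, 0.154, 0.014, 0, 0, 0, 0], [0, 0, 0, 0, 0, 0, 0], [0, 0, 0, 0, 0, 0, 0]],
])

```text
t: 10.3
ee_pos: [502.6, 193.2, 229.9]
orientation: [1.497, 2.761, -0.001]
ft_force: [3.3, -6.2, 1.4]
width: 0.3
grasp_force: 3.3
```

Emit:
step_arm([
  [[-0.016, 0.024, 0, 0, 0, 0, 0], [0, 0, 0, 0, 0, 0, 0], [0, 0, 0, 0, 0, 0, 0], [0, 0, 0, 0, 0, 0, 0], [0.33, -0.5, 0.1, 0, 0, 0, 0]],
])

```text
t: 10.92
ee_pos: [517.3, 170.1, 234.3]
orientation: [-1.495, -2.761, 0.003]
ft_force: [-0.6, 0.1, 0.3]
width: 0.4
grasp_force: 0.0
```

Emit:
step_arm([
  [[0, 0, 1, 0, 0, 0, 0], [-0.24, -0.77, 1, 0, 0, -0.685, 1], [-0.24, -0.8, 0, 0, 0, -0.685, 1], [-0.24, -0.8, 0, 0, 0, -0.685, 1], [-0.24, -0.8, 0, 0, 0, -0.685, 1]],
])

```text
t: 11.55
ee_pos: [469.6, 11.5, 333.4]
orientation: [-1.756, -2.604, 0.001]
ft_force: [-0.5, 0.9, -0.2]
width: 37.1
grasp_force: 0.0
```

Emit:
step_arm([
  [[-0.24, -0.8, 0, 0, 0, -0.685, 1], [0, 0, 0, 0, 0, 0, 1], [0, 0, 0, 0, 0, 0, 1], [0, 0, 0, 0, 0, 0, 1], [0, 0, 0, 0, 0, 0, 1]],
])

```text
t: 12.18
ee_pos: [458.8, -27.1, 333.5]
orientation: [-1.815, -2.564, 0.0]
ft_force: [-0.8, -1.0, 0.0]
width: 85.8
grasp_force: 0.0
```

```bash
python3 - <<'E'
from workcell import readout,get_image
from h import *
o=readout.get_obs();R=Ro.from_rotvec(o["orientation"]).as_matrix();print(o["t"],o["ee_pos"].round(1),o["width"],np.degrees(np.arctan2(R[1,1],R[0,1])))
d=get_image("wrist");cv2.imwrite("pics/w2.png",d["pixels"][:,:,::-1]);np.savez("w2.npz",**d)
E
```

```text
12.175 [458.8 -27.1 333.5] 85.79647032084205 19.42100471381473
```

View pics/w2.png

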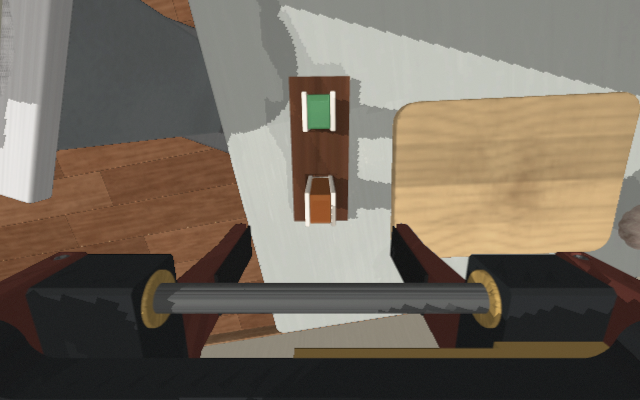

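Amber's top face is at about (308–335, 192–224), lying between its two white slabs. Green is at (319,111), and the open fingers sit clear at columns 250 and 395.

```bash
python3 - <<'E'
from h import *
d=np.load("w2.npz");im=d["pixels"].astype(int)
print("min ch row210",im[205:218,302:340].min(2).mean(0).round().astype(int).tolist())
for c in(307,308,333,334):print(c,im[172:230,c].min(1).tolist())
print("amber col R-B rows",[int(x) for x in (im[172:230,315:326,0]-im[172:230,315:326,2]).mean(1)])
print("row185 ",im[181:188,300:340].min(2).mean(0).round().astype(int).tolist())
E
```

```text
min ch row210 [42, 41, 46, 216, 235, 233, 227, 155, 69, 44, 43, 42, 42, 42, 42, 42, 42, 42, 42, 42, 42, 42, 42, 43, 42, 43, 42, 44, 50, 154, 172, 174, 175, 121, 57, 37, 36, 36]
307 [40, 38, 29, 25, 26, 22, 34, 64, 90, 114, 127, 122, 121, 130, 133, 135, 133, 132, 131, 128, 146, 207, 233, 232, 233, 233, 232, 233, 233, 233, 233, 233, 234, 233, 233, 233, 233, 233, 233, 233, 233, 233, 232, 233, 233, 233, 233, 233, 233, 233, 233, 233, 233, 229, 204, 191, 192, 191]
308 [38, 38, 29, 44, 87, 108, 122, 121, 125, 134, 139, 133, 130, 129, 129, 127, 127, 126, 122, 122, 133, 175, 209, 209, 210, 213, 214, 212, 216, 217, 219, 222, 222, 223, 223, 224, 225, 226, 226, 227, 228, 228, 228, 230, 230, 230, 231, 232, 231, 232, 231, 232, 232, 229, 209, 190, 190, 190]
333 [40, 38, 37, 30, 25, 33, 45, 45, 60, 71, 81, 89, 93, 109, 123, 124, 125, 126, 127, 126, 150, 224, 233, 233, 233, 234, 233, 234, 234, 234, 233, 233, 232, 216, 170, 171, 170, 170, 170, 170, 170, 170, 171, 171, 170, 170, 171, 171, 171, 172, 171, 171, 171, 174, 185, 195, 194, 193]
334 [39, 39, 38, 37, 33, 23, 25, 24, 26, 26, 36, 43, 46, 58, 73, 83, 90, 94, 108, 120, 146, 219, 226, 226, 227, 226, 226, 226, 227, 226, 226, 226, 226, 220, 172, 171, 171, 171, 170, 172, 172, 171, 172, 171, 172, 172, 172, 173, 172, 172, 173, 172, 173, 176, 186, 193, 193, 195]
amber col R-B rows [46, 45, 39, 44, 29, 22, 57, 57, 58, 57, 58, 57, 58, 57, 57, 57, 57, 58, 58, 58, 58, 58, 68, 100, 106, 106, 106, 106, 106, 106, 106, 106, 106, 107, 107, 107, 107, 107, 107, 107, 107, 107, 107, 107, 107, 107, 107, 107, 107, 107, 89, 36, 6, 6, 6, 6, 6, 6]
row185  [39, 39, 38, 38, 38, 34, 76, 126, 132, 123, 110, 67, 31, 28, 29, 29, 28, 28, 29, 28, 28, 29, 29, 30, 29, 29, 28, 29, 30, 113, 142, 135, 126, 99, 52, 28, 28, 27, 27, 28]
```

```bash
python3 - <<'E'
from h import *
d=np.load("w2.npz")
P=ray(d,[(304.6,192.3),(335.1,192.3),(335.1,225.8),(304.6,225.8)],84);print(P.round(1),P.mean(0).round(1),[np.linalg.norm(P[i]-P[i-1]).round(1) for i in range(4)])
v=P[1]-P[0];print(np.degrees(np.arctan2(v[1],v[0])))
E
```

```text
[[442.4 -18.5  84. ]
 [466.4 -10.1  84. ]
 [476.6 -38.   84. ]
 [451.9 -46.7  84. ]] [459.3 -28.3  84. ] [np.float64(29.7), np.float64(25.4), np.float64(29.7), np.float64(26.2)]
19.38942011781989
```

Emit:
step_arm([
  [[0.016, 0.006, -0.7, 0, 0, 0, 1], [0, 0, -0.7, 0, 0, 0, 1], [0, 0, -0.7, 0, 0, 0, 1], [0, 0, 0, 0, 0, 0, 1], [0, 0, 0, 0, 0, 0, 1]],
])

```text
t: 12.85
ee_pos: [459.8, -27.4, 229.3]
orientation: [1.816, 2.563, 0.0]
ft_force: [1.0, 0.6, 0.2]
width: 87.4
grasp_force: 0.0
```

Emit:
step_arm([
  [[0, 0, 0, 0, 0, 0, 1], [0, 0, 0, 0, 0, 0, 1], [0, 0, 0, 0, 0, 0, 1], [0, 0, 0, 0, 0, 0, 1], [0, 0, 0, 0, 0, 0, 1]],
])

```text
t: 13.48
ee_pos: [459.4, -27.6, 228.7]
orientation: [1.817, 2.563, 0.0]
ft_force: [0.1, 0.0, 0.8]
width: 87.9
grasp_force: 0.0
```

```bash
python3 - <<'E'
from workcell import readout,get_image
from h import *
for n in("wrist","wrist","wrist"):
    d=get_image(n);o=readout.get_obs();R=Ro.from_rotvec(o["orientation"]).as_matrix();E=d["extrinsics"];print(o["t"],o["ee_pos"].round(1),np.degrees(np.arctan2(R[1,1],R[0,1])),(-E[:3,:3].T@E[:3,3]).round(1))
E
```

```text
13.525 [459.3 -27.6 228.6] 19.328535395073356 [436.7  39.9 208.8]
13.575 [459.3 -27.6 228.6] 19.330081372001747 [436.7  39.9 208.8]
13.625 [459.3 -27.6 228.6] 19.329568713832458 [436.7  39.9 208.7]
```

Emit:
step_arm([
  [[0, -0.01, 0, 0, 0, 0, 0], [0, 0, 0, 0, 0, 0, 0], [0, 0, 0, 0, 0, 0, 0], [0, 0, 0, 0, 0, 0, 0], [0, 0, 0, 0, 0, 0, 0]],
])

```text
t: 14.25
ee_pos: [459.4, -28.1, 228.6]
orientation: [1.817, 2.563, -0.0]
ft_force: [-0.3, 0.1, 0.2]
width: 41.5
grasp_force: 0.0
```

Emit:
step_arm([
  [[0, 0, 0, 0, 0, 0, 0], [0, 0, 0, 0, 0, 0, 0], [0, 0, 0, 0, 0, 0, 0], [0, 0, 0.08, 0, 0, 0, 0], [0, 0, 0.08, 0, 0, 0, 0]],
])

```text
t: 14.88
ee_pos: [459.3, -28.1, 236.8]
orientation: [-1.817, -2.563, 0.0]
ft_force: [-0.2, 0.9, -1.7]
width: 25.6
grasp_force: 30.0
```

Emit:
step_arm([
  [[0, 0, 0.36, 0, 0, 0, 0], [0, 0, 0.5, 0, 0, 0, 0], [0, 0, 0.6, 0, 0, 0, 0], [0, 0, 0.5, 0, 0, 0, 0], [0, 0.2, 0, 0, 0, 0, 0]],
])

```text
t: 15.5
ee_pos: [459.9, -18.1, 336.3]
orientation: [1.816, 2.559, 0.004]
ft_force: [0.5, -0.1, -1.4]
width: 25.8
grasp_force: 30.0
```

Emit:
step_arm([
  [[0.006, 0.556, 0, 0, 0, 0.35, 0], [0.006, 0.6, 0, 0, 0, 0.35, 0], [0.006, 0.6, 0, 0, 0, 0.35, 0], [0.006, 0.6, 0, 0, 0, 0.35, 0], [0.006, 0.6, 0, 0, 0, 0.35, 0]],
])

```text
t: 16.12
ee_pos: [460.1, 131.1, 333.3]
orientation: [-1.655, -2.669, 0.002]
ft_force: [-0.6, -0.1, -1.8]
width: 25.8
grasp_force: 30.0
```

Emit:
step_arm([
  [[0.006, 0.6, 0, 0, 0, 0.35, 0], [0.006, 0.6, 0, 0, 0, 0.35, 0], [0.006, 0.6, 0, 0, 0, 0.35, 0], [0.006, 0.5, 0, 0, 0, 0.35, 0], [0.006, 0.2, 0, 0, 0, 0.342, 0]],
])

```text
t: 16.75
ee_pos: [461.6, 256.0, 333.3]
orientation: [-1.488, -2.766, 0.002]
ft_force: [-0.4, -0.9, -1.4]
width: 25.6
grasp_force: 30.0
```

Emit:
step_arm([
  [[0, 0, 0, 0, 0, 0, 0], [0, 0, 0, 0, 0, 0, 0], [0, 0, 0, 0, 0, 0, 0], [0, 0, 0, 0, 0, 0, 0], [0, 0, 0, 0, 0, 0, 0]],
])

```text
t: 17.38
ee_pos: [462.4, 254.4, 334.7]
orientation: [1.493, 2.764, 0.0]
ft_force: [-0.3, 0.4, -0.7]
width: 25.9
grasp_force: 30.0
```

```bash
python3 - <<'E'
from workcell import readout,get_image
from h import *
o=readout.get_obs();R=Ro.from_rotvec(o["orientation"]).as_matrix();print(o["t"],o["ee_pos"].round(1),o["width"],np.degrees(np.arctan2(R[1,1],R[0,1])),R[2].round(4))
d=get_image("wrist");cv2.imwrite("pics/w3.png",d["pixels"][:,:,::-1]);np.savez("w3.npz",**d)
E
```

```text
17.375 [462.4 254.4 334.7] 25.882375811385977 33.267817131032366 [-0.e+00  2.e-04 -1.e+00]
```

View pics/w3.png

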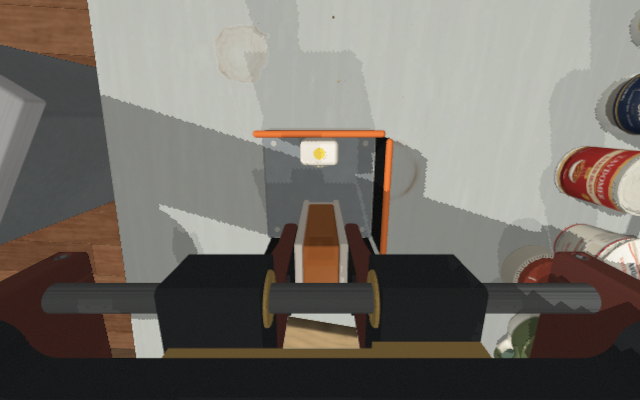

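The wrist view shows amber held straight between the fingers, with its lower edge at row 203, columns 303–339. The left bead is at row 133 and the back bead at column 388, both over the plate edges.

```bash
python3 - <<'E'
from h import *
d=np.load("w3.npz");im=d["pixels"].astype(int);g=im.mean(2)
print("lamp row",g[146:160,295:343].mean(0).round().astype(int).tolist());print("lamp col",g[134:172,305:313].mean(1).round().astype(int).tolist())
print("front",g[180:190,258:272].mean(0).round().astype(int).tolist())
print("bead left rows R-B",(im[126:142,290:350,0]-im[126:142,290:350,2]).mean(1).astype(int).tolist())
print("bead back cols R-B",(im[190:220,378:398,0]-im[190:220,378:398,2]).mean(0).astype(int).tolist())
for r in(207,215,230,240):print(r,im[r,292:352].min(1).tolist())
print("bot edge",im[196:212,316:328,0].mean(1).astype(int).tolist(),im[196:212,306].min(1).tolist(),im[196:212,336].min(1).tolist())
E
```

```text
lamp row [138, 139, 142, 142, 143, 190, 224, 228, 227, 227, 227, 226, 226, 226, 226, 226, 226, 225, 218, 204, 194, 187, 184, 182, 180, 186, 196, 200, 207, 218, 229, 234, 236, 237, 237, 237, 237, 237, 238, 231, 215, 190, 159, 120, 107, 106, 106, 106]
lamp col [132, 120, 102, 92, 119, 121, 134, 184, 219, 222, 225, 228, 228, 227, 227, 227, 227, 226, 226, 226, 226, 226, 225, 225, 224, 224, 225, 228, 224, 210, 180, 120, 108, 105, 102, 96, 92, 92]
front [116, 115, 115, 115, 115, 115, 112, 95, 90, 93, 95, 94, 94, 95]
bead left rows R-B [5, 5, 6, 16, 86, 161, 167, 168, 167, 159, 137, 68, 5, 6, 7, 12]
bead back cols R-B [0, 0, 0, 6, 51, 97, 117, 126, 131, 129, 107, 52, 12, 5, 5, 5, 4, 4, 4, 4]
207 [90, 91, 89, 90, 89, 89, 89, 90, 90, 88, 103, 111, 114, 114, 113, 111, 73, 38, 31, 29, 30, 28, 29, 30, 31, 29, 31, 30, 30, 29, 27, 29, 31, 30, 31, 30, 29, 30, 31, 29, 28, 55, 99, 112, 115, 113, 114, 107, 97, 90, 91, 91, 90, 91, 90, 90, 90, 90, 90, 91]
215 [89, 89, 89, 89, 88, 88, 90, 88, 100, 111, 114, 115, 115, 112, 107, 68, 34, 30, 28, 30, 31, 30, 31, 30, 30, 30, 28, 29, 28, 28, 28, 30, 31, 30, 29
[... 156 characters left out ...]
 114, 112, 102, 62, 27, 28, 28, 30, 29, 32, 30, 31, 28, 31, 28, 31, 30, 32, 29, 30, 29, 30, 30, 31, 30, 31, 30, 27, 29, 28, 29, 29, 27, 29, 24, 89, 110, 113, 115, 114, 115, 114, 102, 56, 27, 29, 28, 30, 30, 29]
240 [28, 27, 26, 97, 113, 115, 114, 114, 114, 112, 110, 79, 41, 28, 25, 26, 28, 25, 23, 24, 24, 25, 23, 24, 23, 24, 21, 23, 25, 23, 24, 25, 24, 23, 24, 25, 24, 22, 26, 24, 24, 26, 28, 25, 25, 27, 56, 99, 111, 114, 115, 114, 114, 115, 113, 66, 27, 26, 27, 28]
bot edge [89, 89, 89, 90, 90, 94, 114, 125, 104, 90, 90, 91, 91, 90, 91, 90] [91, 91, 90, 98, 110, 114, 113, 113, 114, 113, 114, 113, 113, 112, 113, 112] [90, 91, 91, 96, 111, 113, 113, 113, 116, 114, 115, 115, 114, 112, 114, 113]
```

```bash
python3 - <<'E'
from h import *
d=np.load("w3.npz")
a=np.radians(33.3);gx=np.array([np.cos(a),np.sin(a),0]);gy=np.array([-gx[1],gx[0],0]);c=np.array([462.4,254.7,0])
def G(u,v,z):
    p=ray(d,[(u,v)],z)[0]-c;return (p@gx).round(2),(p@gy).round(2)
print("lamp",G(299.6,153,64),G(336.4,153,64),G(309,140.7,64),G(309,164.6,64))
print("front",G(264.4,185,12)); print("beads",G(320,133.3,72),G(385.6,205,72))
print("block bottom +y face",G(303.2,199.3,110.1),G(338.5,199.3,110.1))
w=np.load("w1.npz");d=w;print("w1 sensor? lamp",G(304.6,145,64),G(334.7,145,64))
E
```

```text
lamp (np.float64(-17.7), np.float64(43.18)) (np.float64(14.57), np.float64(43.14)) (np.float64(-9.33), np.float64(53.77)) (np.float64(-9.58), np.float64(32.95))
front (np.float64(-60.62), np.float64(2.83))
beads (np.float64(0.24), np.float64(60.36)) (np.float64(58.59), np.float64(-2.09))
block bottom +y face (np.float64(-12.31), np.float64(13.85)) (np.float64(14.07), np.float64(13.82))
w1 sensor? lamp (np.float64(-17.89), np.float64(43.13)) (np.float64(15.62), np.float64(42.99))
```

Emit:
step_arm([
  [[-0.039, -0.006, 0, 0, 0, 0, 0], [0, 0, -0.4, 0, 0, 0, 0], [0, 0, -0.4, 0, 0, 0, 0], [0, 0, -0.4, 0, 0, 0, 0], [0, 0, -0.3, 0, 0, 0, 0]],
])

```text
t: 18.05
ee_pos: [460.2, 254.4, 258.8]
orientation: [-1.492, -2.765, 0.001]
ft_force: [0.6, -0.3, -0.8]
width: 26.0
grasp_force: 30.0
```

Emit:
step_arm([
  [[0, 0, -0.2, 0, 0, 0, 0], [0, 0, -0.06, 0, 0, 0, 0], [0, 0, 0, 0, 0, 0, 0], [0, 0, 0, 0, 0, 0, 0], [0, 0, 0, 0, 0, 0, 0]],
])

```text
t: 18.68
ee_pos: [460.6, 254.5, 247.1]
orientation: [1.492, 2.764, 0.001]
ft_force: [0.8, -0.2, -1.1]
width: 25.8
grasp_force: 30.0
```

```bash
python3 - <<'E'
from workcell import readout,get_image
from h import *
o=readout.get_obs();R=Ro.from_rotvec(o["orientation"]).as_matrix();print(o["t"],o["ee_pos"].round(1),o["width"],np.degrees(np.arctan2(R[1,1],R[0,1])),R[2].round(4),o["ft_force"])
d=get_image("wrist");np.savez("w4.npz",**d);a=d["pixels"][60:260,220:440,::-1]
s=get_image("scene");np.savez("s4.npz",**s);b=s["pixels"][150:250,190:300,::-1]
cv2.imwrite("pics/w4.png",np.hstack([cv2.resize(a,(440,400)),cv2.resize(b,(352,320),interpolation=cv2.INTER_CUBIC)[:400].copy() if 0 else cv2.copyMakeBorder(cv2.resize(b,(352,320),interpolation=cv2.INTER_CUBIC),0,80,0,0,cv2.BORDER_CONSTANT)]))
E
```

```text
18.675 [460.6 254.5 247.1] 25.843729766856054 33.29687201785735 [-1.e-04  9.e-04 -1.e+00] [ 0.77466008 -0.24471313 -1.06279821]
```

View pics/w4.png

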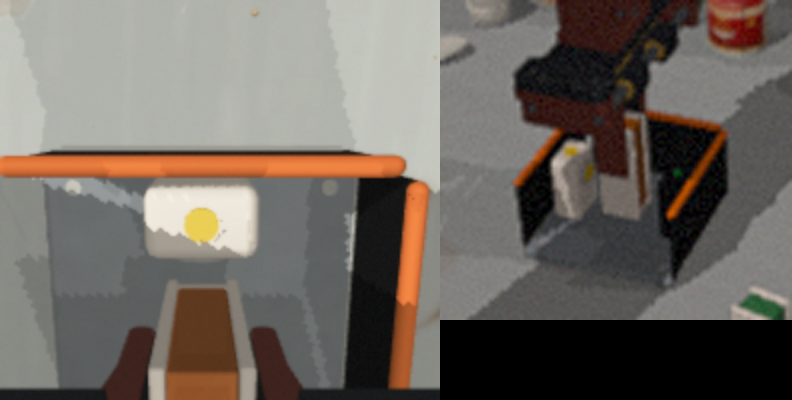

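All three flaps stand upright and amber stands between the heads, clear of them. One numeric check of the centring follows.

```bash
python3 - <<'E'
from h import *
d=np.load("w4.npz");im=d["pixels"].astype(int);g=im.mean(2)
a=np.radians(33.3);gx=np.array([np.cos(a),np.sin(a),0]);gy=np.array([-gx[1],gx[0],0]);c=np.array([462.4,254.7,0])
def G(u,v,z):
    p=ray(d,[(u,v)],z)[0]-c;return (p@gx).round(2),(p@gy).round(2)
print("lamp",g[160:168,286:356].mean(0).round().astype(int).tolist());print("lampcol",g[146:194,300:310].mean(1).round().astype(int).tolist())
for r in(202,206,212,220):print(r,g[r,292:350].round().astype(int).tolist())
print("edge",g[194:212,303:305].mean(1).astype(int).tolist(),g[194:212,337:339].mean(1).astype(int).tolist(),im[194:212,315:330,0].mean(1).astype(int).tolist())
print("front",g[175:190,238:256].mean(0).astype(int).tolist(), "back",g[175:190,386:402].mean(0).astype(int).tolist())
E
```

```text
lamp [121, 122, 127, 132, 134, 141, 196, 229, 232, 231, 231, 231, 231, 231, 231, 230, 230, 230, 230, 231, 230, 230, 230, 230, 230, 230, 230, 227, 221, 213, 208, 205, 202, 200, 201, 200, 200, 202, 206, 209, 215, 222, 229, 230, 230, 230, 230, 230, 230, 230, 230, 230, 230, 230, 230, 230, 230, 230, 227, 218, 202, 186, 159, 123, 109, 108, 108, 108, 109, 109]
lampcol [119, 105, 99, 125, 126, 126, 134, 168, 209, 224, 226, 228, 230, 232, 232, 231, 230, 230, 230, 230, 230, 230, 230, 229, 229, 229, 229, 228, 219, 210, 192, 176, 157, 157, 156, 157, 156, 156, 154, 149, 145, 140, 130, 103, 95, 95, 95, 95]
202 [95, 95, 96, 95, 97, 96, 96, 96, 95, 94, 94, 111, 123, 125, 126, 124, 120, 115, 113, 113, 112, 114, 112, 113, 113, 113, 113, 113, 114, 114, 113, 114, 113, 114, 112, 113, 113, 113, 112, 113, 113, 117, 123, 124, 125, 125, 118, 111, 109, 108, 110, 111, 111, 110, 110, 110, 111, 111]
206 [95, 96, 94, 95, 95, 95, 93, 94, 94, 93, 109, 122, 124, 125, 126, 123, 100, 71, 61, 61, 60, 60, 59, 60, 61, 59, 61, 59, 60, 60, 60, 60, 60, 60, 61, 62, 60, 61, 61, 60, 57, 85, 116, 124, 124, 125, 126, 118, 111, 1
[... 273 characters left out ...]
, 95, 96, 96, 96, 95]
220 [94, 94, 94, 93, 93, 93, 94, 110, 122, 125, 125, 125, 124, 120, 99, 71, 62, 60, 60, 60, 60, 61, 62, 61, 62, 61, 60, 60, 62, 61, 60, 61, 59, 61, 61, 59, 60, 61, 60, 60, 61, 60, 54, 74, 110, 123, 125, 125, 125, 124, 115, 100, 96, 97, 97, 96, 96, 96]
edge [94, 93, 93, 94, 94, 95, 101, 110, 117, 121, 120, 122, 123, 124, 125, 124, 125, 124] [110, 109, 109, 110, 109, 110, 117, 121, 121, 123, 124, 124, 125, 125, 124, 125, 125, 124] [93, 93, 92, 92, 93, 92, 92, 96, 117, 128, 108, 93, 93, 93, 93, 93, 93, 93]
front [135, 133, 132, 132, 132, 123, 104, 99, 104, 106, 107, 107, 107, 107, 108, 107, 107, 108] back [95, 95, 96, 95, 95, 96, 98, 113, 127, 167, 138, 62, 21, 21, 21, 21]
```

```bash
python3 - <<'E'
from h import *
d=np.load("w4.npz")
a=np.radians(33.3);gx=np.array([np.cos(a),np.sin(a),0]);gy=np.array([-gx[1],gx[0],0]);c=np.array([462.4,254.7,0])
def G(u,v,z):
    p=ray(d,[(u,v)],z)[0]-c;return (p@gx).round(2),(p@gy).round(2)
print("lamp",G(291.6,164,64),G(347.7,164,64),G(305,152.9,64),G(305,188.6,64))
print("front/back",G(243.4,182,12),G(396.5,182,12)); print("block",G(303,200,22.4),G(337.8,200,22.4))
E
```

```text
lamp (np.float64(-17.39), np.float64(47.58)) (np.float64(14.93), np.float64(47.55)) (np.float64(-9.58), np.float64(53.93)) (np.float64(-9.89), np.float64(33.01))
front/back (np.float64(-60.31), np.float64(25.92)) (np.float64(57.98), np.float64(25.83))
block (np.float64(-13.85), np.float64(14.36)) (np.float64(12.17), np.float64(14.34))
```

Emit:
step_arm([
  [[-0.015, 0.012, -0.008, 0, 0, 0, 0], [0, 0, 0, 0, 0, 0, 0], [0, 0, 0, 0, 0, 0, 0], [0, 0, 0, 0, 0, 0, 0], [0, 0, 0, 0, 0, 0, 0]],
])

```text
t: 19.4
ee_pos: [459.7, 255.0, 246.2]
orientation: [-1.492, -2.765, 0.0]
ft_force: [0.5, -0.2, -1.4]
width: 25.3
grasp_force: 30.0
```

Emit:
step_arm([
  [[0, 0, 0, 0, 0, 0, 0], [0, 0, 0, 0, 0, 0, 0], [0, 0, 0, 0, 0, 0, 0], [0, 0, 0, 0, 0, 0, 0], [0, 0, 0, 0, 0, 0, 0]],
])

```text
t: 20.02
ee_pos: [459.6, 255.0, 246.2]
orientation: [1.492, 2.765, 0.0]
ft_force: [-0.6, -0.3, -1.5]
width: 26.2
grasp_force: 30.0
```

```bash
python3 - <<'E'
from workcell import readout,ctrl
o=readout.get_obs();print(o["t"],o["ee_pos"].round(1),o["width"],o["ft_force"].round(1),o["grasp_force"])
if abs(o["ee_pos"][2]-246.7)<1 and o["grasp_force"]>20: print(ctrl.close_job())
E
```

```text
20.025 [459.6 255.  246.2] 26.156273099794223 [-0.6 -0.3 -1.5] 29.999713897705078
the job is handed in; nothing more can be done
None
```

I handed the job in at 20 s: all three flaps are upright, and amber is held by its frosted faces square in the beam, within about 1 mm of centre by camera and touching nothing of the meter.

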